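# Reassemble a ring rattle and hold its bayonet cap short of the click

## Task

Put the wooden ring rattle back together on its stand: thread first the large ring and then the small ring down the post, each fully home, then fit the bayonet cap over the post's cross pin and turn it clockwise (seen from above) halfway to the lock, that is 45 degrees, so that it does not click. Finish while still gripping the cap there, because the rings are to be checked before it is locked, and leave the other toys where they are.

Things in the scene. Friction and masses are not known exactly. Their poses are not given: they have to be found in the camera images.
- stand: Fixed stand, cannot move. Pine plate 120 x 120 x 12 mm with a beech post on its centre: hub 33 mm across from the plate up to 46 mm above the table, tapering to 22 mm across at 50 mm; above it a neck 13 mm across with a cross pin. Origin: centre of the plate's underside, on the table; z up along the post, x along the cross pin.
- post_tip (a point): Top centre of the post's neck, 67 mm above the table. The neck's last 4 mm taper from 13 to 7 mm across.
- pin_end (a point): End of the cross pin on the stand's +x side, 13 mm from the post axis, 60.5 mm above the table. The pin is 26 mm long, 6 mm wide, 5 mm high (58 to 63 mm above the table) and looks the same both ways; a sprung steel click ball at each end brings it to 33 mm overall.
- ring_large: Loose beech ring, the large one: 64 mm outside, hole 37 mm, 18 mm thick, 40 g, lying flat. Origin: centre of its underside. Fully home it lies flat on the stand's plate, underside 12 mm above the table.
- ring_small: Loose beech ring, the small one: 50 mm outside, hole 37 mm, 18 mm thick, 25 g, lying flat. Origin: centre of its underside. Fully home it lies flat on the large ring, underside 30 mm above the table.
- cap: Loose beech bayonet cap, 60 g, standing upright on its rim: round body 48 mm across, 21 mm high, with an upright grip bar on top 44 mm long (cap's x), 12 mm thick (y), 24 mm tall (21 to 45 mm above the underside). Origin: centre of its underside; z up. Fully home, its underside is 51 mm above the table, 3 mm clear of the rings, its inner roof resting on the post tip.
- keyway (a point): Centre of the hole in the cap's underside (at the cap's origin): 17 mm round, with a keyway 10 mm wide and 36 mm long along the bar's direction through a 5 mm ledge. The cap goes on with the bar parallel to the cross pin, either way round; once home the ledge is 2 mm below the pin and the cap can turn.
- bar_end (a point): Point on the bar's end face on the cap's +x side, 22 mm from the cap's axis, 40 mm above its underside. The cap turns clockwise seen from above, easily (under 0.1 N m): the click balls drag from about 65 degrees (0.15 N m), click by about 80, stop at about 105; the wrong way it stops within about 15. Halfway is 45 degrees from the way it went in.
- cup: Bystander: red stacking cup, 66 mm across, 65 mm high, standing. Origin: centre of its underside.
- dumbbell: Bystander: beech dumbbell rattle standing on one end, 46 mm across, 100 mm high. Origin: centre of its underside.
- acrylic_box: Bystander: closed clear acrylic box, 124 x 94 x 66 mm. Origin: centre of its underside.
- teether: Bystander: flat mint teether with two ears, about 100 x 64 mm, 12 mm thick. Origin: centre of its round part's underside.
Things that resemble listed ones, but are neither listed nor needed, are in the scene too. What is shaped like the cap but turquoise is not meant. Leave any red look-alike of the ring_small alone.

How it is judged:
By the outcome, as a careful person would: the job done as asked, in the order asked, and still so for the second after the job is handed in, while the arm keeps its last pose, push and grip.
It also fails if it takes over 72 s, if anything falls off the work surface, if the arm or the gripper's body presses on something with over 40 N, if the wrist force passes 120 N, or if a joint passes its speed limit or range.

## Robot

A 6-joint arm with a two-finger parallel gripper is mounted at the origin on the work surface. World frame = base frame: x ahead of the robot, y to its left, z up, the work surface at z = 0. Lengths are in m, angles in rad, forces in N, time in s.
With the tool pointing down it reaches from about 0.35 to 0.775 m from the base axis. Payload 7.3 kg.
Tool frame: the origin (TCP) lies on the centre line of the jaws, within the pads' length; the fingertips stand 17 mm ahead of it and the grasp point (between the pads) lies 2 mm behind it (robot.tcp_to_tips is the distance from the TCP to the fingertips, in m); z points along the fingers, y is the line along which they close (so a half turn about z gives the same grasp; the last joint's range is limited). The gripper opens to 92 mm and grips with 3 to 60 N. Pads are 19 mm wide; open, the fingers measure 130 mm over their backs; the gripper's body (75 mm by 190 mm) begins 47 mm behind the grasp point.
Start: joints at [1.167, 0.342, 1.524, -0, 1.275, -0.146], TCP at [0.134, 0.508, 0.223] pointing down, gripper open.
Joint ranges: [-2.53, 2.53], [-0.77, 2.02], [0.04, 2.7], [-1, 4.14], [0.28, 2.66], [-3.11, 3.11]. Speed limits (rad/s): [2.57, 2.57, 3.14, 3.14, 3.14, 3.14].

## Interface

Orientations are given as [roll, pitch, yaw] about the fixed x, y, z axes, in that order (R = Rz(yaw) Ry(pitch) Rx(roll)).
In Python, from cell import robot gives the robot as it stands. The module is installed in compiled form; this text tells all that it offers.
- The arm moves only by the tool carry_out, never from a script. Its argument "commands" is a list of rows, each a list of 3 entries, a list of its own where there are three numbers: the shift along the tool's x, y, z in m, then the turn about the tool's z in rad, then the opening, from 0 (shut) to 1 (fully open). In form: [[[dx, dy, dz], yaw, claw], ...]. A call has 1 to 20 rows; each row shifts and turns the commanded pose from where the row before left it, along the tool's axes as they then stand; what a row does not reach is not made up. A row lasts 1/8 s, in which the tool goes at most 62.5 mm and 10.7 degrees, less where a joint would pass 70% of its speed; a pose out of reach is approached as far as the arm can. A call is refused whole if a number of a shift passes 0.0625 or a number of a turn 0.188, either way. A call with a gripper value outside its range is refused whole. The fingers move at their own pace and stop on an object; "newtons" is the grip in N (left out, the last holds). Time passes only in rows, so rows that do not move let the fingers close. It gives the time, the measured TCP pose, the force, the opening and the grip force at its end, in the units of the state.
- robot.observe(): the state, without advancing time (a new reading comes with each control period).
- robot.read_camera(name): name is "side" or "top"; returns a dict with "pixels" (384x512x3 uint8, red, green, blue), "fx", "fy", "cx", "cy" (pixels), "view" (4x4, takes a point from world to camera coordinates). Camera axes: x right, y up, looking along -z (the intrinsics and any distortion apply to the point x, -y, -z); pixel columns grow to the right and rows downward; lengths in m; the calibration is good to about 2 mm. A picture is of the moment at which its call begins. There is no depth.
- robot.hand_in(): hands the job in; it is judged then, once.
Trained networks look in a picture, given as the dict that the camera call returned (one of the last four; its "shot" number tells which), for a name from the list of things; names that differ only in an ending like _2 or _b are one class to them, and where a whole thing is asked for, a point or a joint stands for the part that bears it (a point fixed in the world has none). Each returns a list of dicts, best first, with "p" (0 to 1); they miss things now and then, are a little off and sometimes report something else, mostly with a low value. They report only what shows in the picture. A call takes as long as a camera call. They do not tell look-alikes from the thing itself.
- robot.find_in(picture, name): "at" ([column, row] in pixels, amid what is visible of it).
- robot.tip_of(picture, name): "at" ([column, row] in pixels: a listed point, or the origin of a listed thing).
The state is a dict: "time": time; "qpos": joint angles; "qvel": joint speeds; "joint_efforts": joint torques, N m; "tool_pos": TCP position; "tool_rot": TCP orientation; "contact_force": force on the tool from outside, world axes, zero at the start; "torque": the same for the moment, N m; "opening": finger opening in m; "grip_force": force on a finger pad.
Only numpy, scipy, OpenCV 4.12 (cv2) and the standard library are available. Lean on these libraries where they do the work, as an engineer would, in place of code of your own. Each camera call takes 0.05 s, during which the arm holds its last target. There are 200 camera calls.

## Working session

There is one attempt and no reset: what is moved stays moved. The work goes in short steps, Python scripts to look and compute and a tool call to move; the robot and the scene stay as the last step left them, time stands still between calls to the robot, and variables do not carry over. Pictures are saved under pics/ and viewed, at most 10 in all, crops included, and the job is handed in when it is done.

Besides the shell and the picture viewer there is one more tool, called after "Call:" as a command line: name --argument value ..., lists and objects as JSON in quotes. carry_out: Moves the arm, as the interface text tells. Its arguments: {"type":"object","properties":{"commands":{"type":"array"},"newtons":{"type":"number"}},"required":["commands"]}

```bash
mkdir -p pics; cat > h.py <<'E'
import numpy as np, cv2
from cell import robot
def shot(cam,save=None):
    p=robot.read_camera(cam)
    if save: cv2.imwrite('pics/'+save,cv2.cvtColor(p['pixels'],cv2.COLOR_RGB2BGR))
    return p
def at_z(p,uv,z):
    V=np.array(p['view']);R=V[:3,:3];c=-R.T@V[:3,3]
    d=R.T@np.array([(uv[0]-p['cx'])/p['fx'],-(uv[1]-p['cy'])/p['fy'],-1])
    return c+d*(z-c[2])/d[2]
def proj(p,X):
    V=np.array(p['view']);q=V[:3,:3]@np.array(X)+V[:3,3]
    return [p['cx']+p['fx']*q[0]/-q[2],p['cy']-p['fy']*q[1]/-q[2]]
E
python3 - <<'E'
from h import *
t=shot('top');s=shot('side')
print({k:v for k,v in t.items() if k!='pixels'},{k:v for k,v in s.items() if k!='pixels'})
im=np.vstack([t['pixels'],s['pixels']])
cv2.imwrite('pics/a.png',cv2.cvtColor(t['pixels'],cv2.COLOR_RGB2BGR));cv2.imwrite('pics/b.png',cv2.cvtColor(s['pixels'],cv2.COLOR_RGB2BGR))
Z=dict(stand=0,post_tip=.067,pin_end=.0605,ring_large=0,ring_small=0,cap=0,bar_end=.04,cup=0,dumbbell=0,acrylic_box=0,teether=0)
for n,z in Z.items():
  for nm,p in(('t',t),('s',s)):
    for r in robot.tip_of(p,n)[:3]: print(n,nm,np.round(r['at'],1),round(r['p'],2),np.round(at_z(p,r['at'],z),3)[:2])
E
```

```text
{'fx': 374.6121832810504, 'fy': 374.6121832810504, 'cx': 258.7122717025957, 'cy': 184.47538849658136, 'view': array([[-0.01031239, -0.99978189,  0.0181609 , -0.01213067],
       [ 0.99181769, -0.00791574,  0.12741666, -0.62510738],
       [-0.12724511,  0.01932627,  0.991683  , -1.02358642],
       [ 0.        ,  0.        ,  0.        ,  1.        ]]), 'shot': 1} {'fx': 465.32831149917246, 'fy': 465.32831149917246, 'cx': 253.14725146803133, 'cy': 190.0852895128624, 'view': array([[-0.97859092, -0.204614  , -0.02220192,  0.58623159],
       [ 0.10424048, -0.58575524,  0.80375663, -0.14081094],
       [-0.17746475,  0.7842346 ,  0.59454381, -1.28086164],
       [ 0.        ,  0.        ,  0.        ,  1.        ]]), 'shot': 2}
stand t [255.9 213.2] 0.82 [ 0.546 -0.01 ]
stand s [270.  217.1] 0.94 [ 0.549 -0.006]
post_tip t [257.  211.8] 0.59 [ 0.546 -0.012]
post_tip s [280.  289.7] 0.71 [0.467 0.325]
post_tip s [272.2 216.4] 0.33 [0.529 0.069]
pin_end t [259.  204.8] 0.83 [ 0.566 -0.018]
pin_end t [397.3 235.2] 0.58 [ 0.478 -0.398]
pin_end s [271.3 198.8] 0.75 [ 0.547 -0.017]
ring_larg
[... 471 characters left out ...]
]
cap s [222.1 265.2] 0.27 [0.639 0.212]
bar_end t [153.3 232.1] 0.64 [0.494 0.277]
bar_end s [231.9 294.9] 0.92 [0.578 0.338]
bar_end s [304.2 177.5] 0.63 [ 0.469 -0.17 ]
bar_end s [272.2 282.2] 0.59 [0.492 0.282]
cup t [331.7 167.2] 0.69 [ 0.68  -0.236]
cup s [248.1 171.6] 0.71 [ 0.664 -0.229]
dumbbell t [159.7 239.7] 0.7 [0.472 0.268]
dumbbell t [247.2 138.7] 0.69 [0.769 0.014]
dumbbell t [152.6 228.6] 0.15 [0.504 0.289]
dumbbell s [193.1 212.6] 0.95 [0.782 0.015]
acrylic_box t [ 98.7 164. ] 0.72 [0.695 0.452]
acrylic_box t [160.8 239.6] 0.16 [0.472 0.265]
acrylic_box s [173.6 338.4] 0.7 [0.688 0.452]
teether t [396.8 233.5] 0.6 [ 0.483 -0.42 ]
teether s [308.5 148.5] 0.78 [ 0.48  -0.413]
```

View pics/a.png

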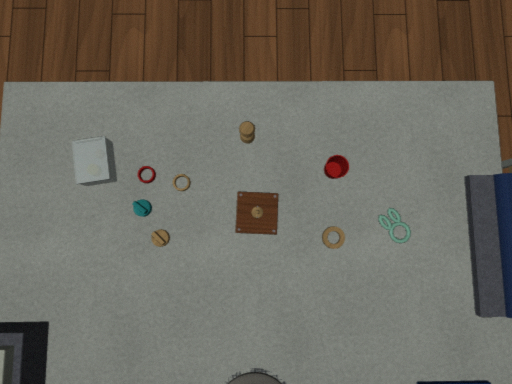

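View pics/b.png

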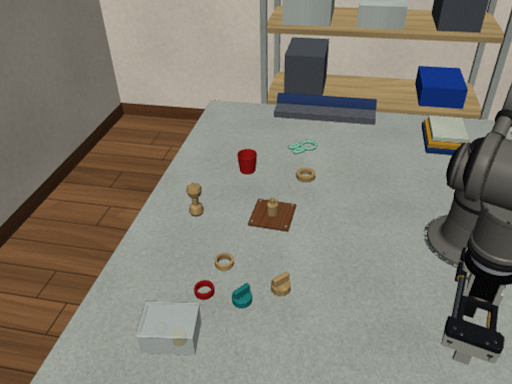

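```bash
cat >> h.py <<'E'
def cyl(r,z0,z1,n=48):
    a=np.linspace(0,2*np.pi,n,endpoint=False)
    return np.vstack([np.c_[r*np.cos(a),r*np.sin(a),0*a+z] for z in(z0,z1)])
def box(x,y,z0,z1): return np.array([[i*x/2,j*y/2,z] for i in(-1,1) for j in(-1,1) for z in(z0,z1)])
M=dict(ring_large=cyl(.032,0,.018),ring_small=cyl(.025,0,.018),cap=np.vstack([cyl(.024,0,.021),box(.044,.012,.021,.045)]),stand=box(.12,.12,0,.012))
def hullm(p,name,x,z=0.):
    c,s=np.cos(x[2]),np.sin(x[2]);P=M[name]@np.array([[c,s,0],[-s,c,0],[0,0,1]])+[x[0],x[1],z]
    return cv2.convexHull(np.array([proj(p,q) for q in P],np.float32))
def mask(p,name,x,z=0.,pad=7):
    h=hullm(p,name,x,z).astype(int);roi=np.zeros(p['pixels'].shape[:2],np.uint8)
    cv2.fillConvexPoly(roi,h,1);roi=cv2.dilate(roi,np.ones((2*pad+1,)*2))
    S=cv2.cvtColor(p['pixels'],cv2.COLOR_RGB2HSV)[...,1]
    return S,roi
def feat(h):
    m=cv2.moments(h);a=m['m00'];return np.array([m['m10']/a,m['m01']/a,(m['mu20']/a)**.5,(m['mu02']/a)**.5,m['mu11']/a/10])
def fit(ps,name,x0,z=0.,yaw=False,thr=70):
    from scipy.optimize import least_squares
    obs=[]
    for p in ps:
        S,roi=mask(p,name,x0,z);k=4
        S=cv2.resize(S,None,fx=k,fy=k,interpolation=cv2.INTER_CUBIC);roi=cv2.resize(roi,None,fx=k,fy=k,interpolation=cv2.INTER_NEAREST)
        b=((S>thr)&(roi>0)).astype(np.uint8)
        c=max(cv2.findContours(b,0,cv2.CHAIN_APPROX_NONE)[0],key=cv2.contourArea)
        obs.append(feat(cv2.convexHull(((c+.5)/k-.5).astype(np.float32))))
    n=5 if yaw else 2
    f=lambda v:np.concatenate([(feat(hullm(p,name,[v[0],v[1],v[2] if yaw else x0[2]],z))-o)[:n] for p,o in zip(ps,obs)])
    r=least_squares(f,x0,x_scale=[.01,.01,.1],diff_step=1e-3)
    return r.x,f(r.x)
E
python3 - <<'E'
from h import *
t=shot('top');s=shot('side')
np.set_printoptions(precision=4,suppress=True)
for n,x0,y in(('stand',[.547,-.01,0.01],True),('ring_large',[.482,-.23,0.01],False),('ring_small',[.634,.21,0.01],False),('cap',[.478,.268,.5],False)):
  for ps in([t],[s],[t,s]):
    print(n,*fit(ps,n,x0,yaw=y))
ims=[]
for p,c in((t,(257,212)),(t,(160,238)),(s,(272,213)),(s,(281,285))):
  ims.append(cv2.resize(p['pixels'][c[1]-24:c[1]+24,c[0]-32:c[0]+32],(400,300),interpolation=cv2.INTER_CUBIC))
cv2.imwrite('pics/c.png',cv2.cvtColor(np.vstack([np.hstack(ims[:2]),np.hstack(ims[2:])]),cv2.COLOR_RGB2BGR))
E
```

```text
stand [ 0.5473 -0.0116 -0.1217] [ 0.     -0.0016  0.1569  0.1233  0.0506]
stand [ 0.5443 -0.0167  0.0642] [-0.0035 -0.0028  0.196  -0.0922  0.2374]
stand [ 0.546  -0.0131  0.2296] [ 0.529   0.4139  0.1576  0.1267  0.0517 -0.5298  0.712   0.1469 -0.051
  0.4901]
ring_large [ 0.4745 -0.2311  0.01  ] [0. 0.]
ring_large [ 0.471  -0.2333  0.01  ] [-0. -0.]
ring_large [ 0.473  -0.2316  0.01  ] [ 0.185   0.5292 -0.6465  0.2308]
ring_small [0.6378 0.2076 0.01  ] [-0.  0.]
ring_small [0.6348 0.2062 0.01  ] [ 0. -0.]
ring_small [0.6361 0.2069 0.01  ] [ 0.2446  0.5814 -0.5499  0.1102]
cap [0.4782 0.2645 0.5   ] [ 0. -0.]
cap [0.4745 0.2635 0.5   ] [0. 0.]
cap [0.4761 0.264  0.5   ] [ 0.1838  0.7425 -0.6631  0.0655]
```

View pics/c.png

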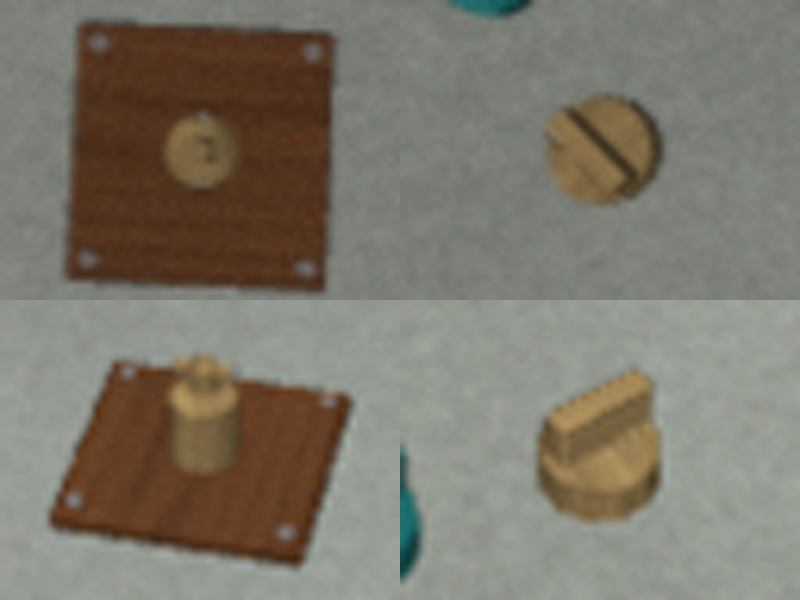

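```bash
cat >> h.py <<'E'
from scipy.spatial.transform import Rotation as Ro
def go(x,y,z,clos):
    "closing line direction clos (world rad, mod pi): print turn, then shift in turned tool frame"
    o=robot.observe();R=Ro.from_euler('xyz',o['tool_rot']).as_matrix()
    cur=np.arctan2(R[1,1],R[0,1]);d=(clos-cur+np.pi/2)%np.pi-np.pi/2  # world turn
    t=-d; R2=R@Ro.from_euler('z',t).as_matrix()
    print('t',round(o['time'],2),'pos',np.round(o['tool_pos'],4),'rot',np.round(o['tool_rot'],3),'clos',round(cur,3),'turn',round(t,3),'shift',np.round(R2.T@(np.array([x,y,z])-o['tool_pos']),4),'q6',round(o['qpos'][5],2),'open',round(o['opening'],4),'F',np.round(o['contact_force'],1),'grip',round(o['grip_force'],1))
E
python3 - <<'E'
from h import *
np.set_printoptions(precision=4,suppress=True)
t=shot('top');s=shot('side')
for ps,y in (([s],.7),([s],.5),([t,s],.7)): print('cap',*fit(ps,'cap',[.476,.264,y],yaw=True))
for p in(t,s):
  k=4;H=cv2.cvtColor(cv2.resize(p['pixels'],None,fx=k,fy=k,interpolation=cv2.INTER_CUBIC),cv2.COLOR_RGB2HSV)
  S,roi=mask(p,'stand',[.546,-.012,0]);roi=cv2.resize(roi,None,fx=k,fy=k,interpolation=0)
  b=((H[...,1]>80)&(H[...,2]<135)&(roi>0)).astype(np.uint8)
  b=cv2.morphologyEx(b,cv2.MORPH_OPEN,np.ones((9,9)))
  c=max(cv2.findContours(b,0,1)[0],key=cv2.contourArea)
  q=cv2.approxPolyN(c,4,ensure_convex=True).reshape(-1,2)
  q=(q+.5)/k-.5
  W=np.array([at_z(p,u,.012)[:2] for u in q]);e=np.roll(W,-1,0)-W
  print(q.tolist(),W,'c',W.mean(0),'len',np.linalg.norm(e,axis=1),'yaw',(np.arctan2(e[:,1],e[:,0])+np.pi/4)%(np.pi/2)-np.pi/4)
print([ [np.round(proj(p,[.547,-.012,.067]),1).tolist(), ] for p in(t,s)])
go(.473,-.2317,.12,0)
E
```

```text
cap [0.4749 0.2635 0.6761] [-0.0002 -0.0053  0.2075  0.2352  0.0331]
cap [0.4749 0.2635 0.6762] [-0.0002 -0.0053  0.2074  0.2353  0.033 ]
cap [0.4764 0.2638 0.7975] [ 0.1027  0.5921  0.3203  0.1142  0.0328 -0.5237 -0.0067  0.1452  0.2985
 -0.0461]
[[277.625, 192.875], [276.625, 233.875], [235.125, 232.375], [237.375, 191.375]] [[ 0.6035 -0.0732]
 [ 0.4853 -0.0683]
 [ 0.4908  0.0506]
 [ 0.6089  0.0438]] c [ 0.5471 -0.0118] len [0.1183 0.1191 0.1183 0.1171] yaw [-0.041  -0.0462 -0.0575 -0.0458]
[[295.875, 204.125], [287.625, 231.125], [246.625, 224.625], [258.125, 197.375]] [[ 0.4802 -0.0658]
 [ 0.4868  0.0604]
 [ 0.6067  0.0538]
 [ 0.5995 -0.0787]] c [ 0.5433 -0.0076] len [0.1263 0.1201 0.1326 0.12  ] yaw [-0.0521 -0.055  -0.0547 -0.1075]
[[[257.0, 211.5]], [[271.1, 198.0]]]
t 1.4 pos [0.1338 0.5077 0.2231] rot [3.142 0.    2.884] clos 1.313 turn 1.313 shift [-0.7394  0.3392  0.1031] q6 -0.15 open 0.0918 F [ 0.8 -0.1  0.5] grip 0.0
```

Call:
carry_out --commands '[[[0,0,0],0.164,1],[[0,0,0],0.164,1],[[0,0,0],0.164,1],[[0,0,0],0.164,1],[[0,0,0],0.164,1],[[0,0,0],0.164,1],[[0,0,0],0.164,1],[[0,0,0],0.165,1],[[-0.03,0.05,0],0,1],[[-0.05,0.05,0],0,1],[[-0.06,0.05,0],0,1],[[-0.06,0.05,0],0,1],[[-0.06,0.05,0],0,1],[[-0.06,0.05,0],0,1],[[-0.06,0.03,0],0,1],[[-0.06,0,0],0,1],[[-0.06,0,0.02],0,1],[[-0.06,0,0.02],0,1],[[-0.06,0,0.02],0,1],[[-0.06,0,0.02],0,1]]' --newtons 20

```text
time: 3.9
tool_pos: [0.416, -0.1137, 0.1438]
tool_rot: [3.14, 0.0, 1.571]
contact_force: [0.9, 0.9, 0.0]
opening: 0.0918
grip_force: 0.0
```

```bash
python3 -c "
from h import *
go(.473,-.232,.021,0)"
```

```text
t 3.9 pos [ 0.416  -0.1137  0.1438] rot [3.14  0.    1.571] clos -0.0 turn -0.0 shift [-0.1183  0.0569  0.1229] q6 -0.45 open 0.0918 F [0.9 0.9 0. ] grip 0.0
```

Call:
carry_out --commands '[[[-0.04,0.019,0.02],0,1],[[-0.04,0.019,0.02],0,1],[[-0.038,0.019,0.01],0,1],[[0,0,0],0,1],[[0,0,0],0,1]]'

```text
time: 4.53
tool_pos: [0.4726, -0.2291, 0.0939]
tool_rot: [-3.141, -0.001, 1.571]
contact_force: [-0.1, -0.1, 0.1]
opening: 0.0919
grip_force: 0.0
```

```bash
python3 -c "
from h import *
go(.473,-.232,.021,0)"
```

```text
t 4.53 pos [ 0.4726 -0.2291  0.0939] rot [-3.141e+00 -1.000e-03  1.571e+00] clos -0.0 turn -0.0 shift [-0.003   0.0005  0.0729] q6 -0.6 open 0.0919 F [-0.1 -0.1  0.1] grip 0.0
```

Call:
carry_out --commands '[[[-0.003,0,0.03],0,1],[[0,0,0.025],0,1],[[0,0,0.018],0,1],[[0,0,0],0,1],[[0,0,0],0,0],[[0,0,0],0,0],[[0,0,0],0,0],[[0,0,0],0,0],[[0,0,0],0,0]]'

```text
time: 5.65
tool_pos: [0.473, -0.2327, 0.0211]
tool_rot: [3.141, -0.0, 1.571]
contact_force: [0.3, -0.0, -0.8]
opening: 0.0464
grip_force: 0.0
```

```bash
python3 -c "
from h import *
go(.5455,-.011,.12,0)"
```

```text
t 5.65 pos [ 0.473  -0.2327  0.0211] rot [ 3.141 -0.     1.571] clos -0.0 turn -0.0 shift [ 0.2217  0.0725 -0.0989] q6 -0.6 open 0.0464 F [ 0.3 -0.  -0.8] grip 0.0
```

```bash
python3 -c "
from h import *
t=shot('top');s=shot('side')
ims=[]
for p,c in((t,(333,237)),(s,(305,176))):
  ims.append(cv2.resize(p['pixels'][c[1]-30:c[1]+30,c[0]-30:c[0]+30],(400,400),interpolation=cv2.INTER_CUBIC))
cv2.imwrite('pics/d.png',cv2.cvtColor(np.hstack(ims),cv2.COLOR_RGB2BGR))
print(robot.observe()['opening'])
print(proj(t,[.473,-.232,.02]),proj(s,[.473,-.232,.02]))"
```

```text
0.038539713180674756
[np.float64(334.2025438297448), np.float64(237.62708805273098)] [np.float64(304.80345426621216), np.float64(171.7538090711612)]
```

View pics/d.png

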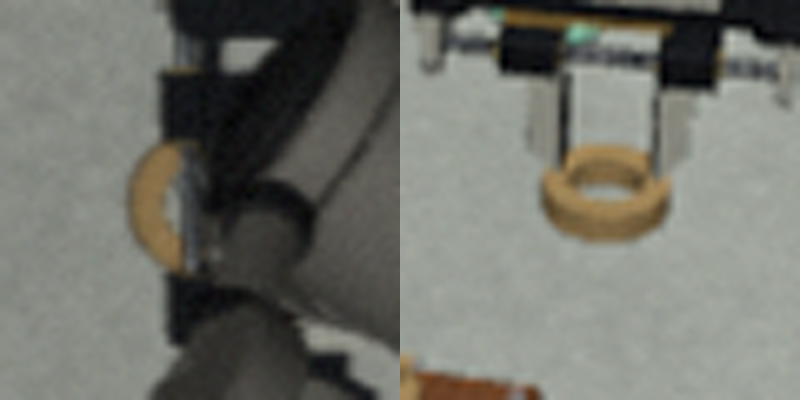

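```bash
python3 -c "
from h import *
s=shot('side');o=robot.observe()
print(o['opening'],o['grip_force'],robot.tcp_to_tips,o['tool_pos'],o['contact_force'])
for z in(.004,.018,.06): print(z,[np.round(proj(s,[.473+d,-.2327,z]),1).tolist() for d in(-.025,.025)])
print(np.round(hullm(s,'ring_large',[.471,-.2333,0])[:,0].min(0)),np.round(hullm(s,'ring_large',[.471,-.2333,0])[:,0].max(0)))
c=s['pixels'][140:190,270:340];cv2.imwrite('pics/e.png',cv2.cvtColor(cv2.resize(c,(700,500),interpolation=0),cv2.COLOR_RGB2BGR))"
```

```text
0.034639356310653825 0.0 0.017 [ 0.4729976  -0.23264077  0.02099981] [-0.84680837  0.20954704  1.05280763]
0.004 [[312.2, 176.4], [297.1, 174.9]]
0.018 [[312.4, 172.9], [297.3, 171.4]]
0.06 [[313.1, 162.2], [297.7, 160.7]]
[296. 167.] [315. 182.]
```

View pics/e.png

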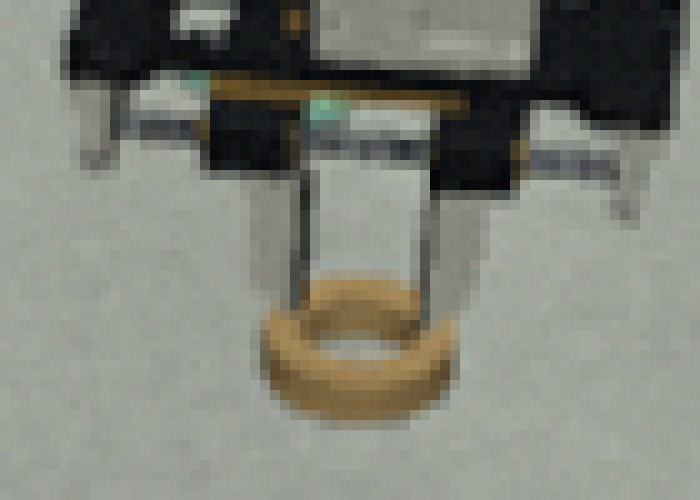

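Call:
carry_out --commands '[[[0,0,0],0,0.6],[[0,0,0],0,0.6],[[0,0,-0.03],0,0.6],[[0,0,-0.03],0,0.6],[[0,0,0],0,0.6],[[0,0,0],0,0.6]]'

```text
time: 6.55
tool_pos: [0.4726, -0.2324, 0.0805]
tool_rot: [-3.141, -0.001, 1.571]
contact_force: [-0.4, 0.1, -0.9]
opening: 0.055
grip_force: 0.0
```

```bash
python3 -c "
from h import *
s=shot('side');t=shot('top');o=robot.observe();P=o['tool_pos']
print(o['opening'],P,o['tool_rot'])
for z in(-.017,0,.03): print(z,[np.round(proj(s,[P[0]+d,P[1],P[2]+z]),1).tolist() for d in(-.028,.028)])
print(fit([s],'ring_large',[.471,-.2333,0]))
c=s['pixels'][130:190,265:349];cv2.imwrite('pics/f.png',cv2.cvtColor(cv2.resize(c,(756,540),interpolation=0),cv2.COLOR_RGB2BGR))"
```

```text
0.05522310368248703 [ 0.47239474 -0.23220361  0.07995089] [-3.13987281e+00 -1.31519157e-03  1.57074427e+00]
-0.017 [[314.2, 161.6], [297.0, 160.0]]
0 [[314.5, 157.1], [297.2, 155.6]]
0.03 [[315.1, 149.1], [297.5, 147.6]]
(array([ 0.47102081, -0.23338139,  0.        ]), array([-2.9775606e-07,  1.8374763e-07]))
```

View pics/f.png

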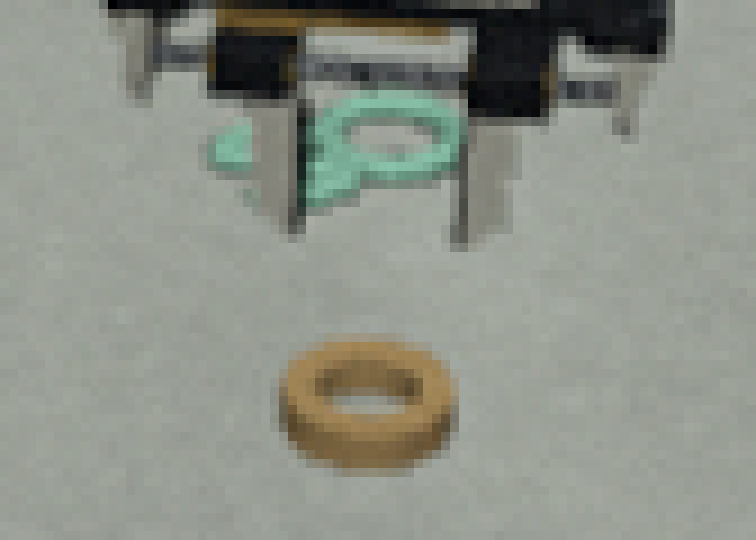

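Call:
carry_out --commands '[[[0,0,0],0,1],[[0,0,0.03],0,1],[[0,0,0.03],0,1],[[0,0,0],0,1],[[0,0,0.004],0,1],[[0,0,0],0,1]]'

```text
time: 7.4
tool_pos: [0.4735, -0.2329, 0.0178]
tool_rot: [3.14, 0.001, 1.571]
contact_force: [0.1, -0.2, 0.4]
opening: 0.0916
grip_force: 0.0
```

Call:
carry_out --commands '[[[0,0,0.003],0,1],[[0,0,0],0,1]]'

```text
time: 7.65
tool_pos: [0.4731, -0.2327, 0.0143]
tool_rot: [3.141, 0.0, 1.571]
contact_force: [-0.9, -0.5, 0.2]
opening: 0.0919
grip_force: 0.0
```

Call:
carry_out --commands '[[[0,0,0.003],0,1],[[0,0,0],0,1]]'

```text
time: 7.9
tool_pos: [0.4729, -0.2325, 0.0108]
tool_rot: [-3.141, -0.0, 1.571]
contact_force: [-0.2, 0.9, -0.5]
opening: 0.0914
grip_force: 0.0
```

Call:
carry_out --commands '[[[0,0,0.003],0,1],[[0,0,0],0,1]]'

```text
time: 8.15
tool_pos: [0.4729, -0.2325, 0.0078]
tool_rot: [-3.141, -0.0, 1.571]
contact_force: [-0.4, 0.7, 0.7]
opening: 0.0916
grip_force: 0.0
```

Call:
carry_out --commands '[[[0,0,0.002],0,1],[[0,0,0],0,1]]'

```text
time: 8.4
tool_pos: [0.4729, -0.2326, 0.0058]
tool_rot: [-3.141, -0.0, 1.571]
contact_force: [-0.8, -0.4, 0.6]
opening: 0.0916
grip_force: 0.0
```

Call:
carry_out --commands '[[[0,0,0],0,0],[[0,0,0],0,0],[[0,0,0],0,0],[[0,0,0],0,0],[[0,0,0],0,0]]'

```text
time: 9.02
tool_pos: [0.473, -0.2327, 0.0061]
tool_rot: [3.141, -0.0, 1.571]
contact_force: [-0.5, -0.9, 0.8]
opening: 0.064
grip_force: 20.0
```

Call:
carry_out --commands '[[[0,0,-0.03],0,0],[[0,0,-0.04],0,0],[[0.03,0.01,-0.03],0,0],[[0.05,0.015,0],0,0],[[0.05,0.015,0],0,0],[[0.05,0.015,0],0,0],[[0.04,0.018,0],0,0],[[0,0,0],0,0],[[0,0,0],0,0],[[0,0,0],0,0]]'

```text
time: 10.28
tool_pos: [0.5456, -0.0137, 0.106]
tool_rot: [-3.141, 0.0, 1.569]
contact_force: [-0.4, 0.3, -0.4]
opening: 0.064
grip_force: 20.0
```

```bash
cat >> h.py <<'E'
def handfit(s,name,dz,thr=70,save=None,yaw=False,cl=0.):
    o=robot.observe();P=o['tool_pos'];z=P[2]-dz
    r=fit([s],name,[P[0],P[1],cl],z,thr=thr,yaw=yaw);print('in hand',r,'tcp',np.round(P,4))
    if save:
        a=s['pixels'].copy();h=np.round(hullm(s,name,r[0],z)*8).astype(int);a=cv2.resize(a,None,fx=8,fy=8,interpolation=0)
        cv2.polylines(a,[h],True,(255,0,255),1);c=h[:,0].mean(0).astype(int)
        cv2.imwrite('pics/'+save,cv2.cvtColor(a[max(c[1]-150,0):c[1]+450,max(c[0]-400,0):c[0]+400],cv2.COLOR_RGB2BGR))
    return r[0]
E
python3 -c "
from h import *
s=shot('side')
handfit(s,'ring_large',.0061,save='g.png')
for r in robot.tip_of(s,'ring_large')[:2]: print(r, at_z(s,r['at'],robot.observe()['tool_pos'][2]-.006))
go(.5455,-.011,.12,0)"
```

```text
in hand (array([ 0.54453243, -0.01437087,  0.        ]), array([-1.72964747e-07,  2.56687173e-07])) tcp [ 0.5457 -0.0138  0.106 ]
{'at': [272.9, 189.9], 'p': 0.81} [ 0.54098928 -0.00769615  0.10007615]
t 10.38 pos [ 0.5458 -0.0137  0.1061] rot [-3.141 -0.     1.569] clos -0.002 turn -0.002 shift [ 0.0027 -0.0003 -0.0139] q6 -0.16 open 0.0636 F [-0.3 -0.6 -0.2] grip 20.0
```

View pics/g.png

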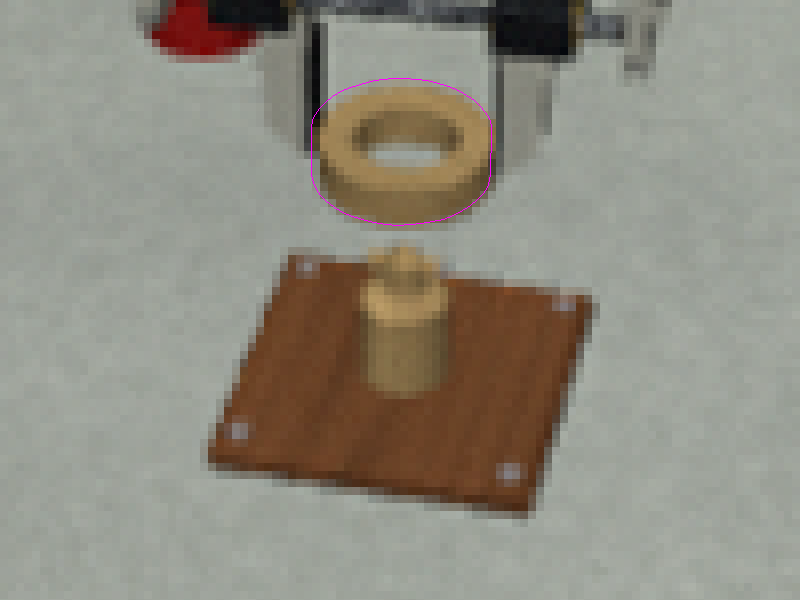

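```bash
cat >> h.py <<'E'
M['post']=np.vstack([cyl(.0165,.012,.046),cyl(.0065,.046,.063),cyl(.0035,.066,.067)])
def hfit(p,name,x0,z,cond,n=2,pad=5):
    from scipy.optimize import least_squares
    k=4;H=cv2.cvtColor(cv2.resize(p['pixels'],None,fx=k,fy=k,interpolation=cv2.INTER_CUBIC),cv2.COLOR_RGB2HSV).astype(int)
    roi=cv2.resize(mask(p,name,x0,z,pad)[1],None,fx=k,fy=k,interpolation=0)
    b=(cond(H)&(roi>0)).astype(np.uint8);b=cv2.morphologyEx(b,cv2.MORPH_OPEN,np.ones((5,5)))
    c=max(cv2.findContours(b,0,1)[0],key=cv2.contourArea);o=feat(cv2.convexHull(((c+.5)/k-.5).astype(np.float32)))
    f=lambda v:(feat(hullm(p,name,[v[0],v[1],x0[2]],z))-o)
    r=least_squares(lambda v:f(v)[:n],x0[:2],x_scale=.01,diff_step=1e-3);return r.x,f(r.x),b
E
python3 -c "
from h import *
np.set_printoptions(precision=4,suppress=True)
s=shot('side');t=shot('top')
print('plate side',hfit(s,'stand',[.5445,-.012,-.048],0,lambda H:(H[...,1]>80)&(H[...,2]<135))[:2])
H=cv2.cvtColor(s['pixels'],cv2.COLOR_RGB2HSV);print(H[195:222:3,262:282:2,2]);print(H[195:222:3,262:282:2,1])
for th in(120,130,140): print('post side',hfit(s,'post',[.5445,-.012,-.048],0,lambda H:(H[...,1]>70)&(H[...,2]>th),pad=2)[:2])
"
```

```text
plate side (array([ 0.5442, -0.014 ]), array([-0.    , -0.    ,  0.3304,  0.3355,  0.0212]))
[[162 160 158 143 143 137 139 140 160 159]
 [147 162 165 160 146 160 142 158 159 163]
 [101  97 102 111 117 132 116 134 140 146]
 [ 99 100 110 179 169 151 151 159 110 105]
 [103 107  91 114 161 151 137 102  95 106]
 [105 103  91 118 133 128 119 106  96 105]
 [107  92 100 118 135 129 123 100  94 106]
 [ 97 100 104 107 113 116 112 104 106 108]
 [ 97 109 108 102 101 106 108 106 110 101]]
[[ 13  11  15  21  43  52  50  27  11  13]
 [ 12  13  11  59  65 118  41  16  13  13]
 [167 168 163 138 120 120 119  99  44  26]
 [167 161 148 108 113 115 118 117 146 168]
 [161 160 160 119 112 122 115 120 150 161]
 [160 158 157 112 117 118 120 115 154 160]
 [160 161 153 115 119 115 118 117 165 156]
 [160 163 162 160 144 130 139 169 154 163]
 [160 157 163 165 157 159 161 161 160 167]]
post side (array([ 0.5462, -0.0185]), array([0.    , 0.    , 0.375 , 0.0463, 0.0749]))
post side (array([ 0.5471, -0.0258]), array([-0.    ,  0.    ,  0.3113,  3.2046,  0.0199]))
post side (array([ 0.5472, -0.0259]), array([0.    , 0.    , 0.4162, 3.4209, 0.0006]))
```

Call:
carry_out --commands '[[[0,0,0.02],0,0],[[0,0,0.02],0,0],[[0,0,0.012],0,0],[[0,0,0.008],0,0],[[0,0,0],0,0]]'

```text
time: 11.1
tool_pos: [0.5459, -0.0127, 0.0458]
tool_rot: [-3.141, -0.0, 1.571]
contact_force: [-0.3, 0.7, -0.5]
opening: 0.0641
grip_force: 20.0
```

Call:
carry_out --commands '[[[0,0,0.008],0,0],[[0,0,0.008],0,0],[[0,0,0.006],0,0],[[0,0,0],0,0]]'

```text
time: 11.6
tool_pos: [0.5457, -0.0125, 0.0235]
tool_rot: [-3.14, -0.0, 1.571]
contact_force: [0.4, -0.4, 0.3]
opening: 0.0637
grip_force: 20.0
```

Call:
carry_out --commands '[[[0,0,0.003],0,0],[[0,0,0.002],0,0],[[0,0,0],0,0]]'

```text
time: 11.98
tool_pos: [0.546, -0.0126, 0.019]
tool_rot: [-3.142, -0.0, 1.571]
contact_force: [0.2, -0.6, -0.6]
opening: 0.064
grip_force: 20.0
```

Call:
carry_out --commands '[[[0,0,0.001],0,0],[[0,0,0],0,0]]'

```text
time: 12.22
tool_pos: [0.5461, -0.0127, 0.0181]
tool_rot: [3.141, -0.0, 1.571]
contact_force: [0.4, -0.4, -1.1]
opening: 0.0642
grip_force: 20.0
```

Call:
carry_out --commands '[[[0,0,0],0,0.85],[[0,0,0],0,0.85],[[0,0,-0.02],0,0.85],[[0,0,-0.04],0,1],[[0,0,-0.04],0,1],[[0.03,0.01,0],0,1],[[0.05,0.02,0],0,1],[[0.05,0.02,0],0,1],[[0.05,0.02,0],0,1],[[0.039,0.02,0],0,1],[[0,0,0.03],0,1],[[0,0,0.03],0,1],[[0,0,0],0,1],[[0,0,0],0,1]]'

```text
time: 13.98
tool_pos: [0.6367, 0.2064, 0.0593]
tool_rot: [3.14, -0.0, 1.571]
contact_force: [-0.5, -0.5, -0.9]
opening: 0.092
grip_force: 0.0
```

```bash
python3 -c "
from h import *
np.set_printoptions(precision=4,suppress=True)
s=shot('side')
wood=lambda H:(H[...,1]>70)&(H[...,1]<142)
print(hfit(s,'ring_large',[.5445,-.014,0],.012,wood,pad=3)[:2])
c=s['pixels'][185:240,240:310];cv2.imwrite('pics/i.png',cv2.cvtColor(cv2.resize(c,(700,550),interpolation=0),cv2.COLOR_RGB2BGR))
print(fit([s],'ring_small',[.635,.206,0]))
go(.636,.2068,.006,0)"
```

```text
(array([ 0.5456, -0.0178]), array([ 0.    , -0.    ,  0.0968, -0.7044, -0.038 ]))
(array([0.6347, 0.2061, 0.    ]), array([ 0., -0.]))
t 14.03 pos [0.637  0.2064 0.0598] rot [ 3.139 -0.001  1.571] clos -0.0 turn -0.0 shift [ 0.0003 -0.0012  0.0538] q6 0.2 open 0.0916 F [-0.3  0.1  0.3] grip 0.0
```

View pics/i.png

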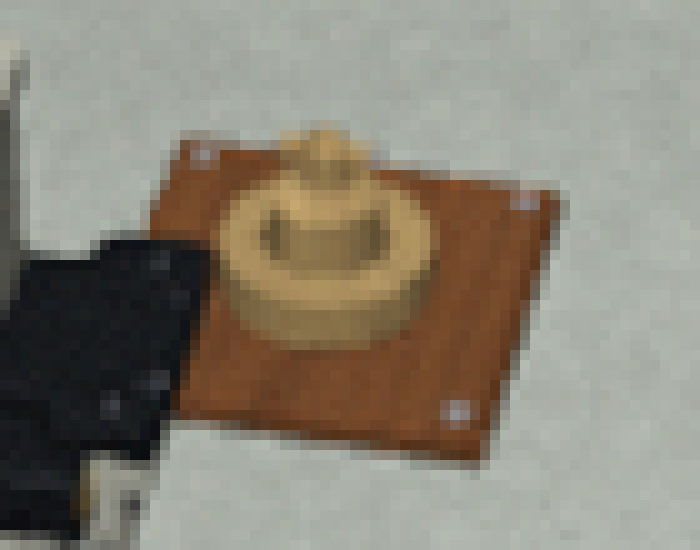

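Call:
carry_out --commands '[[[0,-0.001,0.03],0,1],[[0,0,0.015],0,1],[[0,0,0.009],0,1],[[0,0,0],0,1],[[0,0,0],0,0],[[0,0,0],0,0],[[0,0,0],0,0],[[0,0,0],0,0],[[0,0,0],0,0],[[0,0,0],0,0]]'

```text
time: 15.28
tool_pos: [0.6351, 0.2064, 0.0042]
tool_rot: [3.141, -0.0, 1.571]
contact_force: [0.1, 0.6, 1.8]
opening: 0.0483
grip_force: 20.0
```

```bash
python3 -c "
from h import *
go(.546,-.0127,.12,0)"
```

```text
t 15.28 pos [0.6351 0.2064 0.0042] rot [ 3.141 -0.     1.571] clos 0.0 turn 0.0 shift [-0.2191 -0.0891 -0.1159] q6 0.2 open 0.0483 F [0.1 0.6 1.8] grip 20.0
```

Call:
carry_out --commands '[[[0,0,-0.03],0,0],[[0,0,-0.04],0,0],[[0,0,-0.035],0,0],[[0,0,0],0,0],[[0,0,0],0,0]]'

```text
time: 15.9
tool_pos: [0.6344, 0.2062, 0.1081]
tool_rot: [-3.14, 0.0, 1.571]
contact_force: [-0.2, -0.5, 0.5]
opening: 0.0485
grip_force: 20.0
```

```bash
python3 -c "
from h import *
s=shot('side')
handfit(s,'ring_small',.0045,save='j.png')
go(.546,-.0127,.12,0)"
```

```text
in hand (array([0.63580847, 0.20455977, 0.        ]), array([-7.28527709e-07, -5.36978632e-07])) tcp [0.6341 0.2062 0.1075]
t 15.95 pos [0.6341 0.2062 0.1075] rot [-3.139  0.     1.571] clos 0.0 turn 0.0 shift [-0.2189 -0.0881 -0.0122] q6 0.2 open 0.0485 F [-0.5 -0.2 -0. ] grip 20.0
```

View pics/j.png

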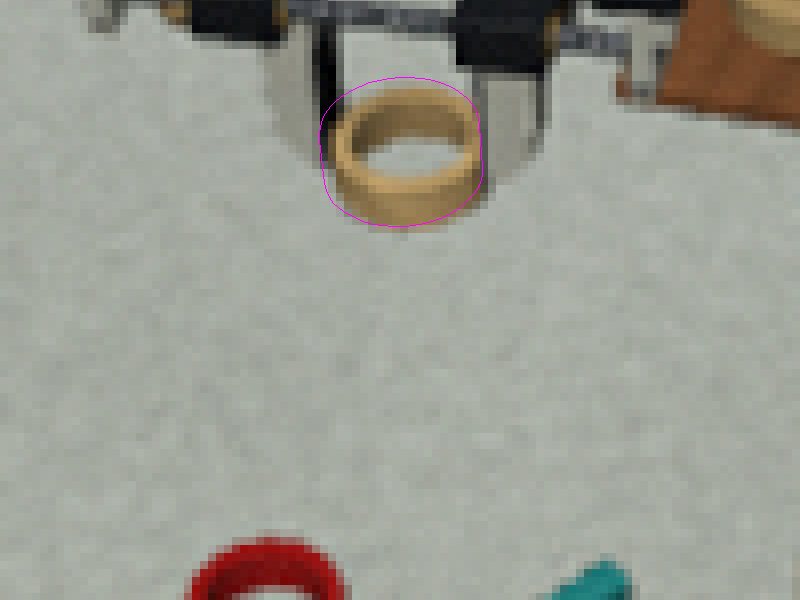

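Call:
carry_out --commands '[[[-0.03,-0.01,0],0,0],[[-0.05,-0.02,0],0,0],[[-0.05,-0.02,0],0,0],[[-0.05,-0.02,0],0,0],[[-0.039,-0.018,0],0,0],[[0,0,0],0,0],[[0,0,0],0,0],[[0,0,0],0,0]]'

```text
time: 16.95
tool_pos: [0.5472, -0.0116, 0.1085]
tool_rot: [-3.141, -0.0, 1.572]
contact_force: [1.1, -1.0, -0.8]
opening: 0.0487
grip_force: 20.0
```

```bash
python3 -c "
from h import *
s=shot('side')
handfit(s,'ring_small',.0045)
print(hfit(s,'stand',[.5445,-.014,-.048],0,lambda H:(H[...,1]>80)&(H[...,2]<135))[:2])
go(.546,-.0127,.034,0)"
```

```text
in hand (array([ 0.54642169, -0.01286983,  0.        ]), array([2.35221023e-07, 3.01340324e-06])) tcp [ 0.5472 -0.0116  0.1087]
(array([ 0.54417659, -0.01392589]), array([ 2.63128146e-06, -4.50592637e-06,  3.39157550e-01,  3.48257176e-01,
       -5.88971318e-03]))
t 17.0 pos [ 0.5472 -0.0116  0.1087] rot [-3.141 -0.     1.572] clos 0.002 turn 0.002 shift [-0.0012 -0.0012  0.0747] q6 -0.16 open 0.0486 F [ 0.6  1.2 -0.2] grip 20.0
```

Call:
carry_out --commands '[[[-0.001,-0.0015,0.02],0,0],[[0,0,0.02],0,0],[[0,0,0.01],0,0],[[0,0,0.005],0,0],[[0,0,0],0,0]]'

```text
time: 17.62
tool_pos: [0.5457, -0.0134, 0.0541]
tool_rot: [3.141, -0.0, 1.571]
contact_force: [-0.7, 0.3, -0.4]
opening: 0.0484
grip_force: 20.0
```

Call:
carry_out --commands '[[[0,0,0.005],0,0],[[0,0,0.004],0,0],[[0,0,0.004],0,0],[[0,0,0],0,0]]'

```text
time: 18.12
tool_pos: [0.5453, -0.0136, 0.0407]
tool_rot: [-3.141, -0.0, 1.571]
contact_force: [-0.1, 0.5, 0.1]
opening: 0.0484
grip_force: 20.0
```

Call:
carry_out --commands '[[[0,0,0.003],0,0],[[0,0,0.002],0,0],[[0,0,0],0,0]]'

```text
time: 18.5
tool_pos: [0.5454, -0.0136, 0.0359]
tool_rot: [-3.141, -0.0, 1.571]
contact_force: [0.8, -0.2, 0.3]
opening: 0.0483
grip_force: 20.0
```

Call:
carry_out --commands '[[[0,0,0.001],0,0],[[0,0,0],0,0]]'

```text
time: 18.75
tool_pos: [0.5455, -0.0136, 0.035]
tool_rot: [-3.142, -0.0, 1.571]
contact_force: [0.7, 0.1, 0.0]
opening: 0.0486
grip_force: 20.0
```

Call:
carry_out --commands '[[[0,0,0],0,0.7],[[0,0,0],0,0.7],[[0,0,-0.02],0,0.7],[[0,0,-0.04],0,0.7],[[0,0,-0.04],0,0.7],[[0.03,0,0],0,0.7],[[0.05,-0.014,0],0,0.7],[[0.06,-0.014,0],0,0.7],[[0.06,-0.014,0],0,0.7],[[0.05,-0.014,0],0,0.7],[[0.028,-0.014,0],0,0.7],[[0,0,0],0.177,0.7],[[0,0,0],0.177,0.7],[[0,0,0],0.177,0.7],[[0,0,0],0.177,0.7],[[0,0,0],0.177,0.7],[[0,0,0],0,0.7],[[0,0,0],0,0.7]]'

```text
time: 21.0
tool_pos: [0.4755, 0.2644, 0.1351]
tool_rot: [-3.142, -0.0, 0.689]
contact_force: [0.2, -0.5, 1.1]
opening: 0.0642
grip_force: 0.0
```

```bash
python3 -c "
from h import *
np.set_printoptions(precision=4,suppress=True)
s=shot('side')
print('cap',fit([s],'cap',[.476,.264,.7],yaw=True))
wood=lambda H:(H[...,1]>70)&(H[...,1]<142)
M['rings']=np.vstack([M['ring_large'],cyl(.025,.018,.036),cyl(.0035,.05,.055)])
print('rings',hfit(s,'rings',[.5445,-.014,0],.012,wood,pad=3)[:2])
cv2.imwrite('pics/k.png',cv2.cvtColor(cv2.resize(s['pixels'][180:240,240:300],(600,600),interpolation=0),cv2.COLOR_RGB2BGR))
go(.476,.264,.028,-.885)"
```

```text
cap (array([0.4749, 0.2635, 0.6863]), array([-0.0002, -0.0055,  0.214 ,  0.2462,  0.0308]))
rings (array([ 0.5686, -0.0055]), array([ 0.    , -0.    ,  4.1964,  4.1063, -0.1782]))
t 21.05 pos [0.4755 0.2643 0.1351] rot [-3.142 -0.     0.689] clos -0.882 turn 0.003 shift [0.0001 0.0006 0.1071] q6 1.25 open 0.0644 F [-0.5 -0.4 -1. ] grip 0.0
```

Call:
carry_out --commands '[[[0,0,0.04],0,0.7],[[0,0,0.04],0,0.7],[[0,0,0.017],0,0.7],[[0,0,0.01],0,0.7],[[0,0,0],0,0.7]]'

```text
time: 21.68
tool_pos: [0.4754, 0.2643, 0.0278]
tool_rot: [-3.141, 0.001, 0.687]
contact_force: [-0.7, 0.3, -0.6]
opening: 0.0639
grip_force: 0.0
```

Call:
carry_out --commands '[[[0,0,0],0,0],[[0,0,0],0,0],[[0,0,0],0,0],[[0,0,0],0,0],[[0,0,0],0,0],[[0,0,0],0,0]]' --newtons 30

```text
time: 22.42
tool_pos: [0.4755, 0.2643, 0.0281]
tool_rot: [-3.142, -0.0, 0.686]
contact_force: [-0.7, -0.6, 0.3]
opening: 0.0118
grip_force: 30.0
```

```bash
python3 -c "
from h import *
s=shot('side')
np.set_printoptions(precision=4,suppress=True)
print('cap',fit([s],'cap',[.476,.264,.7],yaw=True))
go(.5455,-.013,.14,-1.619)"
```

```text
cap (array([ 0.476 ,  0.2707, -0.3409]), array([-0.0018, -0.0231,  0.8684,  1.0649, -0.2043]))
t 22.48 pos [0.4755 0.2644 0.0281] rot [-3.142 -0.     0.686] clos -0.885 turn 0.734 shift [ 0.0832  0.2737 -0.1119] q6 1.25 open 0.0118 F [ 0.1 -0.1  0.1] grip 30.0
```

Call:
carry_out --commands '[[[0,0,-0.03],0,0],[[0,0,-0.04],0,0],[[0,0,-0.042],0,0],[[-0.013,0.028,0],0,0],[[-0.022,0.045,0],0,0],[[-0.022,0.045,0],0,0],[[-0.022,0.045,0],0,0],[[-0.022,0.045,0],0,0],[[-0.02,0.05,0],0,0],[[0,0,0],0.18,0],[[0,0,0],0.18,0],[[0,0,0],0.18,0],[[0,0,0],0.18,0],[[0,0,0],0.014,0],[[0,0,0],0,0],[[0,0,0],0,0]]'

```text
time: 24.48
tool_pos: [0.5452, -0.0119, 0.14]
tool_rot: [-3.142, 0.0, -0.046]
contact_force: [0.5, -0.1, -1.1]
opening: 0.0116
grip_force: 30.0
```

```bash
cat >> h.py <<'E'
M['rings']=np.vstack([M['ring_large'],cyl(.025,.018,.036)])
E
python3 -c "
from h import *
np.set_printoptions(precision=4,suppress=True)
s=shot('side');t=shot('top')
wood=lambda H:(H[...,1]>70)&(H[...,1]<142)
handfit(s,'cap',.0281,cl=-.048);handfit(s,'cap',.0281,yaw=True,cl=-.048)
print('plate',hfit(s,'stand',[.5445,-.014,-.048],0,lambda H:(H[...,1]>80)&(H[...,2]<135))[:2])
for p in(s,t):
  for n in('pin_end','post_tip','bar_end','ring_small'): print(n,[(np.round(r['at'],1),round(r['p'],2)) for r in robot.tip_of(p,n)[:2]])
print('proj pin',proj(s,[.5442+.013,-.014-.0006,.0605]),'tip',proj(s,[.5442,-.014,.067]))
P=robot.observe()['tool_pos'];print('bar',proj(s,[P[0]-.001+.022,P[1]-.001,P[2]+.012]))
go(.5455,-.013,.14,-1.619)"
```

```text
in hand (array([ 0.5433, -0.0059, -0.048 ]), array([-0.,  0.])) tcp [ 0.5453 -0.0119  0.14  ]
in hand (array([ 0.5436, -0.0061,  0.1365]), array([-0.0008, -0.0203,  0.1738,  1.2197, -0.0959])) tcp [ 0.5453 -0.0119  0.14  ]
plate (array([ 0.5442, -0.0136]), array([0.    , 0.    , 0.2971, 0.402 , 0.0061]))
pin_end [(array([268.1, 197.4]), 0.65)]
post_tip [(array([268.5, 194.7]), 0.88)]
bar_end [(array([233.8, 298.1]), 0.72), (array([262.1, 175.8]), 0.59)]
ring_small [(array([202.1, 293.8]), 0.58), (array([269.3, 209.2]), 0.54)]
pin_end [(array([397. , 236.2]), 0.69)]
post_tip [(array([259.1, 210.8]), 0.79)]
bar_end [(array([244.1, 142.4]), 0.59), (array([133.6, 200.2]), 0.56)]
ring_small [(array([146.4, 172.7]), 0.58)]
proj pin [np.float64(267.77600908845346), np.float64(198.85770884255908)] tip [np.float64(272.1455178743889), np.float64(197.68708547387672)]
bar [np.float64(264.35575306164003), np.float64(172.90120317742964)]
t 24.98 pos [ 0.5453 -0.012   0.1401] rot [-3.142 -0.    -0.048] clos -1.619 turn 0.0 shift [0.0003 0.001  0.0001] q6 1.46 open 0.0117 F [ 0.1  0.1 -0.6] grip 30.0
```

Call:
carry_out --commands '[[[0.0003,0.0012,0.02],0,0],[[0,0,0.015],0,0],[[0,0,0],0,0],[[0,0,0],0,0]]'

```text
time: 25.48
tool_pos: [0.5458, -0.0132, 0.1054]
tool_rot: [-3.142, -0.001, -0.048]
contact_force: [0.9, -0.2, -0.1]
opening: 0.0116
grip_force: 30.0
```

```bash
python3 -c "
from h import *
np.set_printoptions(precision=3,suppress=True)
s=shot('side');P=robot.observe()['tool_pos'];z=P[2]-.0281;M['body']=cyl(.024,0,.021)
x=[P[0]-.0012,P[1]-.0006,0]
k=4;S=cv2.cvtColor(cv2.resize(s['pixels'],None,fx=k,fy=k,interpolation=cv2.INTER_CUBIC),cv2.COLOR_RGB2HSV)[...,1]
h=hullm(s,'body',x,z)[:,0];print('model min/max',h.min(0),h.max(0))
for thr in(55,70):
  r0,r1=int((h[:,1].min()-3)*k),int((h[:,1].max()+4)*k);c0,c1=int((h[:,0].min()-5)*k),int((h[:,0].max()+5)*k)
  b=S[r0:r1,c0:c1]>thr;ys,xs=np.nonzero(b)
  for r in range(int((h[:,1].max()-9)*k)-r0,r1-r0,6):
    q=np.nonzero(b[r])[0]; print(thr,round((r+r0+.5)/k-.5,2),((q[[0,-1]]+c0+.5)/k-.5) if len(q) else None)
m=cv2.fillConvexPoly(np.zeros((384*k,512*k),np.uint8),np.round((h+.5)*k).astype(int),1)
for r in range(int((h[:,1].max()-9)*k),r1,6):
  q=np.nonzero(m[r])[0];print('m',round((r+.5)/k-.5,2),((q[[0,-1]]+.5)/k-.5) if len(q) else None)
print(P)
"
```

```text
model min/max [263.578 184.049] [280.373 199.901]
55 190.38 [263.625 280.625]
55 191.88 [263.625 280.375]
55 193.38 [263.875 280.375]
55 194.88 [263.875 279.875]
55 196.38 [264.625 279.375]
55 197.88 [266.375 277.375]
55 199.38 [258.125 276.875]
55 200.88 [258.125 279.875]
55 202.38 [258.125 284.625]
70 190.38 [263.625 280.375]
70 191.88 [263.875 280.125]
70 193.38 [263.875 280.125]
70 194.88 [264.125 279.875]
70 196.38 [264.875 279.125]
70 197.88 [266.625 277.125]
70 199.38 [258.125 276.625]
70 200.88 [258.125 279.625]
70 202.38 [258.125 284.625]
m 190.38 [263.625 280.375]
m 191.88 [263.875 280.375]
m 193.38 [263.875 280.375]
m 194.88 [263.875 280.375]
m 196.38 [263.875 280.125]
m 197.88 [265.125 278.875]
m 199.38 [268.125 276.375]
m 200.88 None
m 202.38 None
[ 0.546 -0.013  0.106]
```

Call:
carry_out --commands '[[[-0.0003,0,0.007],0,0],[[0,0,0.005],0,0],[[0,0,0],0,0]]'

```text
time: 25.9
tool_pos: [0.5448, -0.0131, 0.0925]
tool_rot: [-3.141, 0.001, -0.048]
contact_force: [0.3, 0.7, -1.0]
opening: 0.012
grip_force: 30.0
```

Call:
carry_out --commands '[[[0,0,0.002],0,0],[[0,0,0.001],0,0],[[0,0,0],0,0]]'

```text
time: 26.28
tool_pos: [0.5452, -0.0131, 0.09]
tool_rot: [-3.142, 0.0, -0.048]
contact_force: [0.8, -0.9, -0.0]
opening: 0.0114
grip_force: 30.0
```

Call:
carry_out --commands '[[[0,0,0.002],0,0],[[0,0,0],0,0]]'

```text
time: 26.52
tool_pos: [0.5451, -0.0131, 0.0879]
tool_rot: [-3.141, 0.0, -0.048]
contact_force: [0.7, 0.7, -0.8]
opening: 0.011
grip_force: 30.0
```

Call:
carry_out --commands '[[[0,0,0.003],0,0],[[0,0,0.003],0,0],[[0,0,0],0,0]]'

```text
time: 26.9
tool_pos: [0.545, -0.0131, 0.0817]
tool_rot: [-3.141, 0.001, -0.048]
contact_force: [0.7, 0.7, -0.7]
opening: 0.012
grip_force: 30.0
```

Call:
carry_out --commands '[[[0,0,0.001],0,0],[[0,0,0.001],0,0],[[0,0,0],0,0]]'

```text
time: 27.28
tool_pos: [0.5452, -0.0131, 0.08]
tool_rot: [-3.141, 0.0, -0.048]
contact_force: [0.5, 0.9, -0.9]
opening: 0.0118
grip_force: 30.0
```

Call:
carry_out --commands '[[[0,0,0.0007],0,0],[[0,0,0],0,0]]'

```text
time: 27.52
tool_pos: [0.5452, -0.0131, 0.0793]
tool_rot: [-3.142, -0.0, -0.048]
contact_force: [0.1, -0.4, -0.1]
opening: 0.0115
grip_force: 30.0
```

Call:
carry_out --commands '[[[0,0,0.0007],0,0],[[0,0,0],0,0]]'

```text
time: 27.78
tool_pos: [0.5453, -0.0132, 0.079]
tool_rot: [-3.142, -0.0, -0.048]
contact_force: [-1.5, -0.3, 2.9]
opening: 0.0114
grip_force: 30.0
```

Call:
carry_out --commands '[[[0,0,0],0.1,0],[[0,0,0],0.1,0],[[0,0,0],0,0]]'

```text
time: 28.15
tool_pos: [0.5454, -0.0131, 0.079]
tool_rot: [-3.141, -0.001, -0.247]
contact_force: [-0.5, 1.2, 3.2]
opening: 0.0118
grip_force: 30.0
```

```bash
python3 -c "
from h import *
print(robot.observe()['torque']);go(.5455,-.013,.079,-1.619-.785)"
```

```text
[ 0.01989797  0.32390296 -0.02922882]
t 28.15 pos [ 0.5454 -0.0131  0.079 ] rot [-3.141e+00 -1.000e-03 -2.470e-01] clos -1.818 turn 0.586 shift [ 0.     -0.0002 -0.    ] q6 1.65 open 0.0118 F [-0.5  1.2  3.2] grip 30.0
```

Call:
carry_out --commands '[[[0,0,0],0.12,0],[[0,0,0],0.12,0],[[0,0,0],0.12,0],[[0,0,0],0.12,0],[[0,0,0],0.106,0],[[0,0,0],0,0],[[0,0,0],0,0]]'

```text
time: 29.02
tool_pos: [0.5454, -0.0131, 0.0789]
tool_rot: [-3.141, -0.0, -0.831]
contact_force: [-1.0, 1.2, 5.9]
opening: 0.0117
grip_force: 30.0
```

```bash
python3 -c "
from h import *
print(robot.observe()['torque']);go(.5455,-.013,.079,-1.619-.785)
s=shot('side')
cv2.imwrite('pics/z.png',cv2.cvtColor(cv2.resize(s['pixels'][165:240,235:310],(600,600),interpolation=0),cv2.COLOR_RGB2BGR))"
```

```text
[ 0.08066955  0.40649406 -0.02364306]
t 29.02 pos [ 0.5454 -0.0131  0.0789] rot [-3.141 -0.    -0.831] clos -2.402 turn 0.002 shift [-0.     -0.0001 -0.0001] q6 2.24 open 0.0117 F [-1.   1.2  5.9] grip 30.0
```

View pics/z.png

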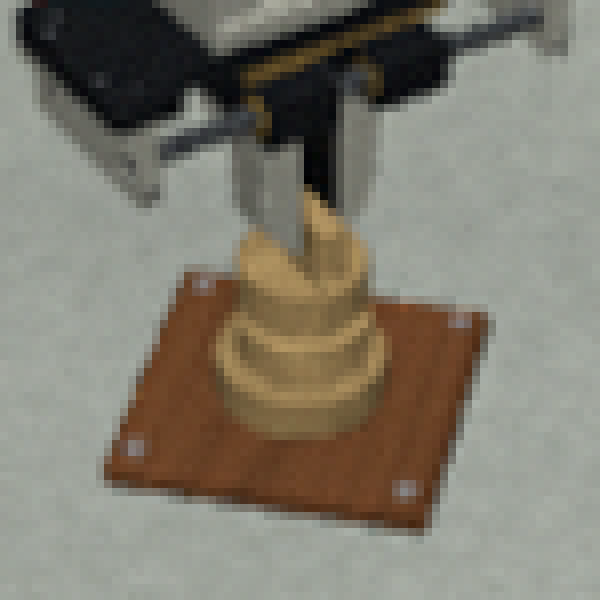

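```bash
python3 -c "
from h import *
s=shot('side');np.set_printoptions(linewidth=250)
V=cv2.cvtColor(s['pixels'],cv2.COLOR_RGB2HSV)
print('cols',list(range(260,286)))
for r in range(192,222): print(r,V[r,260:286,2])
c=np.array([.5442,-.0138,0])
a=np.linspace(0,2*np.pi,72,endpoint=False)
for n,rad,z in(('capbot',.024,.051),('smalltop',.025,.048),('smallbot',.025,.03),('largetop',.032,.03),('largeholetop',.0185,.03),('hubtop',.0165,.046),('largebot',.032,.012)):
  q=np.array([proj(s,c+[rad*np.cos(t),rad*np.sin(t),z]) for t in a]);print(n,'cols',q[:,0].min().round(1),q[:,0].max().round(1),'rows',q[:,1].min().round(1),q[:,1].max().round(1))
k=cv2.imread('pics/k.png')[5::10,5::10];k=cv2.cvtColor(k,cv2.COLOR_BGR2HSV)
print('k');
for r in range(12,42): print(r+180,k[r,20:46,2],k[r,20:46:5,1])
"
```

```text
cols [260, 261, 262, 263, 264, 265, 266, 267, 268, 269, 270, 271, 272, 273, 274, 275, 276, 277, 278, 279, 280, 281, 282, 283, 284, 285]
192 [155 158 155 155 157 140 110 106 117 118 117 117 117 136 176 176 167 141 126 140 159 164 159 158 158 156]
193 [156 155 157 159 159 152 133 124 116 115 117 118 104 110 163 175 175 153 143 151 158 159 157 156 157 161]
194 [156 158 159 163 155 144 154 143 128 120 120 119 108  87 128 161 157 138 140 158 153 156 162 159 161 161]
195 [160 162 161 163 146 137 155 152 152 139 122 118 108  88 115 129 124 125 143 160 159 155 163 164 167 162]
196 [161 161 160 162 153 150 154 161 165 165 143 110 108  97 122 134 125 126 143 165 160 150 168 164 166 161]
197 [158 159 159 154 148 163 170 170 170 172 162 127 104 109 118 132 125 129 146 170 161 147 167 164 162 162]
198 [135 141 147 142 135 155 177 173 172 167 166 157 124 104 120 133 125 122 142 169 148 135 163 161 165 164]
199 [122 122 125 112 121 132 165 170 164 163 163 167 156 123 121 144 137 132 150 152 121 131 163 159 161 161]
200 [130 119 102 101 100 104 131 152 164 167 167 165 171 160 138 151 162 158 157 124
[... 5892 characters left out ...]
105 104 106 105 104 109] [64 95 45 19 24 19]
217 [ 24  81 106  59  71  66  60  29  17  16  22  20  21  61  97 112 125 144 145 114 103 103 105 104 104 107] [43  0 35 23 25 21]
218 [ 24  76  95  48  65  71  60  38  26  57  86  72  23  22  59 102 113 128 154 146 113 101 104 106 105 109] [74 29 12 18 20 21]
219 [ 18  51  77  58  56  66  69  57  54 108 135 119  74  16  25  63  98 111 129 158 144 111 103 104 102 112] [28 27 21 12 18 20]
220 [ 20  18  45  62  45  58  66  65  69 108 132 128 114  65   9  20  64  97 116 135 157 143 106 104 106 111] [38  9 21 13 18 23]
221 [ 72  49  73  86  88  78  52  66  67  80 115 127 127 110  57   8  26  63  96 115 134 159 140 108 102 108] [149 121  18 159  19  21]
```

```bash
python3 -c "
from cell import robot
print(robot.hand_in())"
```

```text
the job is handed in; nothing more can be done
None
```

The job is handed in: the large ring and then the small ring are fully home on the post, and the cap is over the cross pin, turned 45 degrees clockwise with no click. The gripper is still holding the cap there, after about 29 s of the 72 s allowed.

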